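# Stand the laser screen back up against its bar

### The job

The small amber laser screen has been knocked onto its back. Push on its metal foot to tip the screen back up until it stands on the foot, then push it along the table until the whole front edge of the foot is flush against the aluminium locating bar. Only push it, never lift it off the table, leave the other things where they are, and finish clear of everything.

Things in the scene. Friction and masses are not known exactly. Their poses are not given: they have to be found in the camera images.
- screen: Loose L-shaped laser screen, 0.46 kg, mostly in the foot. Standing, in its own frame: aluminium foot plate x 0 to 70, z 0 to 10 mm; amber glass pane with black edges x 0 to 8, z 10 to 95 mm; both y -45 to 45. Origin: middle of the heel, the outer bottom edge where foot and pane meet; x along the foot to its front edge, z up the pane. At the start it lies on the pane's back.
- stop: Fixed aluminium locating bar, 160 long, 20 deep, 12 high. Origin: middle of its face towards the screen, at table height; x horizontal, square to the face, away from the screen; y along the bar; z up. Beyond it a red laser tube (26 diameter, axis 65 high, 54 to 120 mm beyond the face). The screen's heel starts 120 to 155 mm before this face, within 12 mm of its middle, up to 11 degrees askew.
- heel (a point): The screen's origin, on the heel edge. At the start the pane lies flat from here away from the bar (body z points away from the bar) and the foot stands straight up here, 70 high (body x up), underside towards the bar. Pushed near its upper end towards the bar with 1 to 2 N, the foot rolls about the heel edge and past some 30 degrees falls flat by itself; the pane rises behind the pusher.
- foot_left (a point): point on the foot's front edge, 70 mm from the heel line along the screen's x, 40 mm to the +y side, at mid thickness (5 mm above the foot's underside)
- foot_right (a point): the same on the -y side
- post: bystander: steel post 25 diameter on a dark round base 48 diameter, 85 high, standing 130 to 175 mm to the left (+y) of the bar's middle; origin at its underside
- objective: bystander: steel microscope objective with a blue ring, 34 diameter, 48 high, 130 to 175 mm to the right (-y) of the bar's middle; origin at its underside
- oil: bystander: small amber bottle, 32 diameter, 65 high; origin at its underside
- slide_box: bystander: blue slide box, 100 x 85 x 34 high; origin at its underside
- dish: bystander: shallow clear dish, 90 diameter, 16 high; origin at its underside
- mount: bystander: black square mirror mount 20 x 50 x 50 high; origin at its underside
Things that resemble listed ones, but are neither listed nor needed, are in the scene too. What is shaped like the screen but blue or purple is not meant. Leave any brown look-alike of the stop alone.

How it is judged:
By the outcome, as a careful person would: the job done as asked, in the order asked, and still so for the second after the job is handed in, with the robot touching nothing.
It also fails if it takes over 58 s, if anything falls off the work surface, if the arm or the gripper's body presses on something with over 40 N, if the wrist force passes 120 N, or if a joint passes its speed limit or range.

### The arm

A 6-joint arm with a two-finger parallel gripper is mounted at the origin on the work surface. World frame = base frame: x ahead of the robot, y to its left, z up, the work surface at z = 0. Lengths are in m, angles in degrees, forces in N, time in s.
With the tool pointing down it reaches from about 0.25 to 0.8 m from the base axis. Payload 3.9 kg.
Tool frame: the origin (TCP) lies midway between the tips of the shut fingers; the grasp point (between the pads) lies r.grip_point_offset behind it (r.grip_point_offset is the distance from the TCP to the grasp point, in m); z points along the fingers, y is the line along which they close (so a half turn about z gives the same grasp; the last joint's range is limited). The gripper opens to 85 mm and grips with 20 to 120 N. Pads are 22 mm wide; open, the fingers measure 114 mm over their backs; the gripper's body (76 mm by 85 mm) begins 54 mm behind the grasp point. The pads swing forward as they close: fully open they stand 13 mm farther back than shut.
Start: joints at [65.89, 14.897, -7.913, 67.191, 0, 90], TCP at [0.214, 0.479, 0.231] pointing down, gripper open.
Joint ranges: [-159.42, 159.42], [-47.68, 98.78], [-73.54, 78.23], [-108.79, 121.32], [-90, 84.71], [-180, 180]. Speed limits (degrees/s): [147.25, 147.25, 180, 180, 180, 180].

### API

Orientations are given as [roll, pitch, yaw] about the fixed x, y, z axes, in that order (R = Rz(yaw) Ry(pitch) Rx(roll)).
In Python, from bench import r gives the robot as it stands.
- The arm moves only by the tool play_rows, never from a script. Its argument "targets" is a list of rows, each an object with "linear": the shift along the tool's x, y, z in cm, a list of three; "roll": the turn about the tool's z in degrees; "fingers": the finger opening in cm, from 0 to 8.54. In form: [{"linear": [x, y, z], "roll": roll, "fingers": fingers}, ...]. A call has 1 to 10 rows; each row shifts and turns the commanded pose from where the row before left it, along the tool's axes as they then stand; what a row does not reach is not made up. A row lasts 1/12 s, in which the tool goes at most 41.7 mm and 7.16 degrees, less where a joint would pass 70% of its speed; a pose out of reach is approached as far as the arm can. A call with a gripper value outside its range is refused whole. The fingers move at their own pace and stop on an object; the grip force is fixed at half the most. Time passes only in rows, so rows that do not move let the fingers close. It gives the time, the measured TCP pose, the force, the opening and the grip force at its end, in the units of the state.
- r.get_state(): the state, without advancing time (a new reading comes with each control period).
- r.capture(name): name is "scene" or "top" or "wrist"; returns a dict with "frame" (400x640x3 uint8, blue, green, red), "range_z" (400x640 float32, m along the optical axis (not along the pixel's ray), 0 where there is no reading), "fx", "fy", "cx", "cy" (pixels), "extrinsics" (4x4, takes a point from world to camera coordinates). Camera axes: x right, y up, looking along -z (the intrinsics and any distortion apply to the point x, -y, -z); pixel columns grow to the right and rows downward; lengths in m; the calibration is good to about 2 mm. A picture is of the moment at which its call begins.
- r.finish_job(): hands the job in; it is judged then, once.
The state is a dict: "time_s": time; "qpos": joint angles; "dq": joint speeds; "joint_torque": joint torques, N m; "ee_pos": TCP position; "ee_rot": TCP orientation; "force": force on the tool from outside, world axes, zero at the start; "torque": the same for the moment, N m; "finger_gap": finger opening in m; "grip_force": force on a finger pad.
Only numpy, scipy, OpenCV 4.12 (cv2) and the standard library are available. Lean on these libraries where they do the work, as an engineer would, in place of code of your own. Each camera call takes 0.05 s, during which the arm holds its last target. There are 200 camera calls.

## Working session

There is one attempt and no reset: what is moved stays moved. The work goes in short steps, Python scripts to look and compute and a tool call to move; the robot and the scene stay as the last step left them, time stands still between calls to the robot, and variables do not carry over. Pictures are saved under pics/ and viewed, at most 10 in all, crops included, and the job is handed in when it is done.

Besides the shell and the picture viewer there is one more tool, called as name(argument=value, ...), one argument or row to a line, values as JSON. play_rows: Moves the arm, as the interface text tells. Its arguments: {"type":"object","properties":{"targets":{"type":"array","items":{"type":"object","properties":{"linear":{"type":"array","items":{"type":"number"}},"roll":{"type":"number"},"fingers":{"type":"number"}}}}},"required":["targets"]}

```bash
mkdir -p pics; ls
cat > h.py <<'E'
import numpy as np, cv2
from bench import r
def world(c):
    z=c["range_z"]; v,u=np.indices(z.shape)
    p=np.stack([(u-c["cx"])/c["fx"]*z,-(v-c["cy"])/c["fy"]*z,-z,np.ones_like(z)],-1)
    return (p@np.linalg.inv(c["extrinsics"]).T)[...,:3]
E
python3 - <<'E'
from h import *
print(r.get_state(), r.grip_point_offset)
for n in("scene","top"):
    c=r.capture(n); cv2.imwrite(f"pics/{n}1.png",c["frame"]); np.savez(f"{n}1.npz",w=world(c),**c)
    print(n,np.linalg.inv(c["extrinsics"]).round(3),c["fx"],c.keys())
E
```

```text
pics
{'time_s': 0.0, 'qpos': array([ 6.58887025e+01,  1.49379874e+01, -7.98565369e+00,  6.71900325e+01,
        4.05981464e-04,  9.00007357e+01]), 'dq': array([-0.02709466,  0.06890664, -0.10376122,  0.00280111, -0.08904088,
        0.01500941]), 'joint_torque': array([-1.17155541e-03, -4.05679858e+01,  2.53922224e+01,  1.89149886e-02,
       -6.22252219e-05,  4.79813053e-06]), 'ee_pos': array([0.21418895, 0.47857776, 0.23044496]), 'ee_rot': array([-1.79886326e+02, -4.04521068e-04,  1.55887966e+02]), 'force': array([-0.39357368, -0.57117683, -0.52043129]), 'torque': array([-0.05902914, -0.02282574,  0.00764168]), 'grip_force': 0.0, 'finger_gap': 0.08520225888564571} 0.0187
scene [[ 0.58  -0.621  0.527  1.317]
 [ 0.815  0.441 -0.377 -0.519]
 [ 0.002  0.648  0.762  1.134]
 [ 0.     0.     0.     1.   ]] 508.5168707168574 dict_keys(['frame', 'range_z', 'fx', 'fy', 'cx', 'cy', 'extrinsics'])
top [[-0.004  0.997 -0.078  0.48 ]
 [-1.    -0.003  0.004 -0.004]
 [ 0.003  0.078  0.997  1.093]
 [ 0.     0.     0.     1.   ]] 382.3626097496909 dict_keys(['frame', 'range_z', 'fx', 'fy', 'cx', 'cy', 'extrinsics'])
```

View pics/scene1.png

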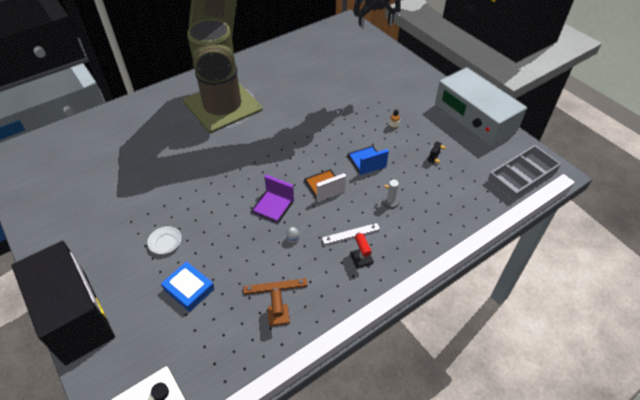

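View pics/top1.png

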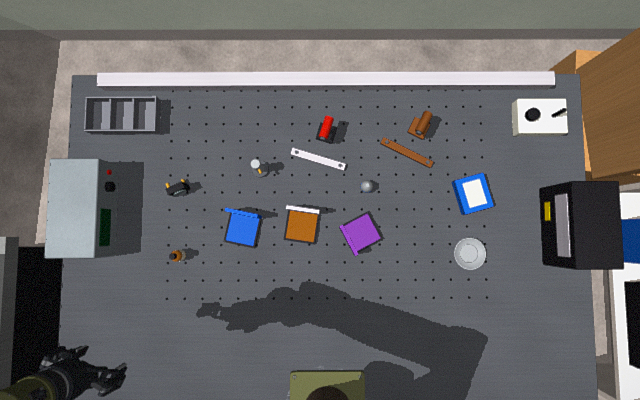

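The top view shows the amber screen at about (302,224) with its upright foot edge at (303,209). The bar runs from (292,150) to (346,167) with the red tube behind it at (326,128). The objective is at (366,186) and the post at (258,167). The blue and purple screens on either side are decoys.

```bash
python3 - <<'E'
from h import *
import scipy.ndimage as nd
for n in("top","scene"):
    d=np.load(n+"1.npz"); w=d["w"]; f=d["frame"].astype(int)
    hsv=cv2.cvtColor(d["frame"],cv2.COLOR_BGR2HSV)
    ref=w[...,2][(w[...,0]>.3)&(w[...,0]<.8)&(abs(w[...,1])<.4)]; print(n,"table z",np.median(ref))
    bright=(hsv[...,1]<40)&(hsv[...,2]>140)
    def box(x0,x1,y0,y1): return (w[...,0]>x0)&(w[...,0]<x1)&(w[...,1]>y0)&(w[...,1]<y1)
    amb=(hsv[...,0]>5)&(hsv[...,0]<22)&(hsv[...,1]>120)&box(.3,.6,-.05,.15)
    foot=bright&box(.38,.52,-.06,.15)
    bar=bright&box(.52,.68,-.12,.13)
    for nm,m in(("amber",amb),("foot",foot),("bar",bar)):
        l,k=nd.label(m); 
        if not k: print(nm,"none"); continue
        m=l==1+np.argmax(nd.sum(m,l,range(1,k+1)))
        v,u=np.nonzero(m); p=w[m]; rect=cv2.minAreaRect(p[:,:2].astype(np.float32)*1000)
        print(nm,m.sum(),"px",u.min(),u.max(),v.min(),v.max(),"med",np.median(p,0).round(4),"z pct",np.percentile(p[:,2],[2,50,98]).round(4))
        print("  rect mm",np.round(rect[0],1),np.round(rect[1],1),round(rect[2],2)); print(cv2.boxPoints(rect).round(0).tolist())
        if n=="top":
            # rays onto plane
            h={"amber":.008,"foot":.07,"bar":.012}[nm]
            E=np.linalg.inv(d["extrinsics"]); c=E[:3,3]
            cn=max(cv2.findContours(m.astype(np.uint8),0,1)[0],key=len)[:,0]
            dr=np.stack([(cn[:,0]-d["cx"])/d["fx"],-(cn[:,1]-d["cy"])/d["fy"],-np.ones(len(cn))],1)@E[:3,:3].T
            q=c+dr*((h-c[2])/dr[:,2])[:,None]; rect=cv2.minAreaRect(q[:,:2].astype(np.float32)*1000)
            print("  ray rect",rect); print(cv2.boxPoints(rect).round(1).tolist())
E
python3 - <<'E'
import cv2,numpy as np
a=cv2.imread('pics/top1.png')[120:260,190:410];b=cv2.imread('pics/scene1.png')[130:280,240:460]
cv2.imwrite('pics/crop1.png',np.vstack([cv2.resize(a,(600,280)),cv2.resize(b,(600,300))]))
E
```

```text
top table z 0.00013258137511606982
amber 796 px 286 317 211 241 med [0.5004 0.0699 0.0077] z pct [0.0034 0.0077 0.0119]
  rect mm [498.1  52. ] [116.1  79. ] 81.32
[[450.0, 1.0], [528.0, -11.0], [546.0, 103.0], [468.0, 115.0]]
  ray rect ((500.7373962402344, 69.42987823486328), (80.75994110107422, 79.08099365234375), 81.26898956298828)
[[455.5, 35.5], [533.7000122070312, 23.5], [545.9000244140625, 103.30000305175781], [467.79998779296875, 115.30000305175781]]
foot 2 px 207 208 41 41 med [ 0.4801 -0.004   1.0928] z pct [1.0928 1.0928 1.0928]
  rect mm [480.1  -4. ] [0. 0.] 0.0
[[480.0, -4.0], [480.0, -4.0], [480.0, -4.0], [480.0, -4.0]]
  ray rect ((1012.125244140625, 325.93121337890625), (2.768498182296753, 0.0), -90.10358428955078)
[[1012.0999755859375, 327.29998779296875], [1012.0999755859375, 327.29998779296875], [1012.0999755859375, 324.5], [1012.0999755859375, 324.5]]
bar 133 px 286 319 205 213 med [0.5448 0.0657 0.069 ] z pct [-0.0009  0.069   0.0729]
  rect mm [548.2  66.1] [97.5 15.4] 81.14
[[533.0, 19.0], [548.0, 17.0], [563.0, 113.0], [548.0, 115.0]]
  ray rect ((549.27734375, 66.18951416015625), (94.57992553710938, 12.05668830871582), 81.26771545410156)
[[536.0999755859375, 20.399999618530273], [548.0999755859375, 18.5], [562.4000244140625, 112.0], [550.5, 113.80000305175781]]
scene table z -0.0008201805952855468
amber 229 px 306 333 171 193 med [0.4791 0.0659 0.0067] z pct [0.0008 0.0067 0.012 ]
  rect mm [480.5  65.5] [52.5 99.5] 18.68
[[440.0, 104.0], [472.0, 10.0], [521.0, 27.0], [489.0, 121.0]]
foot 19 px 333 344 173 177 med [4.963e-01 1.321e-01 1.000e-04] z pct [-0.005   0.0001  0.0083]
  rect mm [495.9 128.3] [12.1 39.2] 2.11
[[489.0, 148.0], [491.0, 108.0], [503.0, 109.0], [501.0, 148.0]]
bar 104 px 322 353 228 242 med [ 0.6714 -0.0243  0.0044] z pct [-0.0046  0.0044  0.0153]
  rect mm [666.7  -4.5] [26.3 99.2] 0.04
[[654.0, 45.0], [654.0, -54.0], [680.0, -54.0], [680.0, 45.0]]
```

Run:
```python
from h import *
import scipy.ndimage as nd
d=np.load("top1.npz"); w=d["w"]
hsv=cv2.cvtColor(d["frame"],cv2.COLOR_BGR2HSV)
E=np.linalg.inv(d["extrinsics"]); c=E[:3,3]
def ray(u,v,h):
    dr=np.array([(u-d["cx"])/d["fx"],-(v-d["cy"])/d["fy"],-1.])@E[:3,:3].T
    return (c+dr*((h-c[2])/dr[2]))[:2]
def mask(u0,u1,v0,v1,m):
    k=np.zeros(m.shape,bool);k[v0:v1,u0:u1]=1;return m&k
br=(hsv[...,1]<60)&(hsv[...,2]>130)
for nm,m,h in(("bar",mask(286,352,145,172,br),.012),("foot",mask(280,325,200,216,br),.07),("tube",mask(312,340,110,145,(hsv[...,1]>150)&(hsv[...,2]>70)&((hsv[...,0]<8)|(hsv[...,0]>172))),.07)):
    v,u=np.nonzero(m); q=np.array([ray(a,b,h) for a,b in zip(u,v)],np.float32)*1000
    R=cv2.minAreaRect(q); print(nm,m.sum(),np.median(w[m],0).round(3),R,q.mean(0)); print(cv2.boxPoints(R).round(1).tolist())
for nm,u,v,h in(("post",256,162,.085),("obj",366,186,.04),("blue foot",228,212,.07),("purple",372,220,.01)): print(nm,ray(u,v,h))
```

```text
bar 413 [0.694 0.022 0.012] ((693.5606689453125, 22.542205810546875), (160.40545654296875, 22.338825225830078), 72.55078125) [693.411     22.843895]
[[658.9000244140625, -50.599998474121094], [680.2000122070312, -57.29999923706055], [728.2999877929688, 95.69999694824219], [707.0, 102.4000015258789]]
foot 147 [0.545 0.063 0.069] ((544.8046264648438, 63.23772048950195), (90.80367279052734, 13.670286178588867), 80.7023696899414) [545.50183   63.396393]
[[530.7000122070312, 19.5], [544.2000122070312, 17.299999237060547], [558.9000244140625, 106.9000015258789], [545.4000244140625, 109.0999984741211]]
tube 203 [ 0.768 -0.002  0.075] ((769.5173950195312, -1.6539192199707031), (25.04716682434082, 61.271968841552734), 71.7636947631836) [769.0457     -1.2680538]
[[736.5, -4.0], [794.7000122070312, -23.100000381469727], [802.5, 0.699999988079071], [744.2999877929688, 19.799999237060547]]
post [0.66967437 0.18501311]
obj [ 0.60993432 -0.11205824]
blue foot [0.5373736  0.26119889]
purple [ 0.51666545 -0.13104929]
```

View pics/crop1.png

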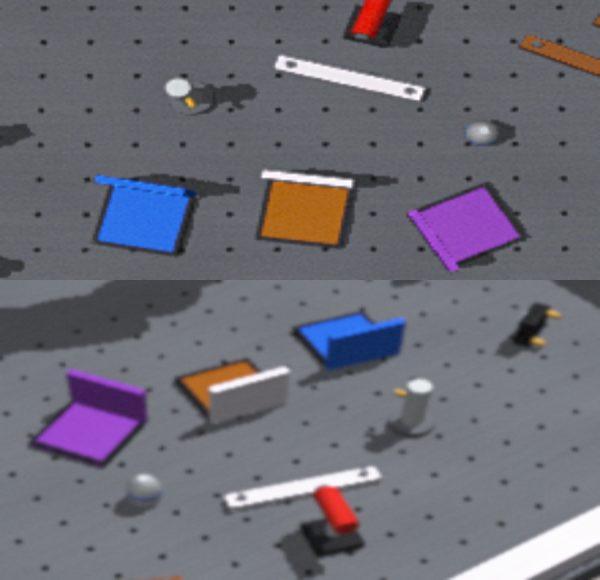

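Measured from the rays: heel ≈ (0.550, 0.0625), screen forward yaw ≈ -9.3°. Bar face middle ≈ (0.684, 0.026), bar yaw ≈ -17.4°, so the front edge has about 68 mm to travel after tipping. First I'll align the tool and move over.

play_rows(
  targets=[
    {"linear": [0,0,0],"roll": -5,"fingers": 4},
    {"linear": [0,0,0],"roll": -5,"fingers": 4},
    {"linear": [0,0,0],"roll": -4.8,"fingers": 4},
    {"linear": [-1.8,-1.8,0],"roll": 0,"fingers": 4},
    {"linear": [-1.8,-1.8,0],"roll": 0,"fingers": 4},
    {"linear": [-1.8,-1.8,0],"roll": 0,"fingers": 4},
    {"linear": [-1.8,-1.8,0],"roll": 0,"fingers": 4},
    {"linear": [-1.8,-1.8,0],"roll": 0,"fingers": 4},
    {"linear": [-1.8,-1.8,0],"roll": 0,"fingers": 4},
    {"linear": [-1.8,-1.8,0],"roll": 0,"fingers": 4},
  ],
)

```text
time_s: 0.93
ee_pos: [0.3187, 0.3331, 0.2309]
ee_rot: [-180.0, -0.0, 170.7]
force: [0.6, -0.3, -0.1]
finger_gap: 0.0399
grip_force: 0.0
```

play_rows(
  targets=[
    {"linear": [-1.8,-1.8,0],"roll": 0,"fingers": 4},
    {"linear": [-1.8,-1.8,0],"roll": 0,"fingers": 4},
    {"linear": [-1.8,-1.8,0],"roll": 0,"fingers": 4},
    {"linear": [-1.8,-1.8,0],"roll": 0,"fingers": 4},
    {"linear": [-1.8,-1.8,0],"roll": 0,"fingers": 4},
    {"linear": [-1.8,-1.8,0],"roll": 0,"fingers": 4},
    {"linear": [-1.8,-1.8,0],"roll": 0,"fingers": 4},
    {"linear": [-1.8,-1.8,0],"roll": 0,"fingers": 4},
    {"linear": [0,0,0],"roll": 0,"fingers": 4},
    {"linear": [0,0,0],"roll": 0,"fingers": 4},
  ],
)

```text
time_s: 1.77
ee_pos: [0.4374, 0.1682, 0.2309]
ee_rot: [-180.0, -0.1, 170.5]
force: [0.1, -0.6, -0.3]
finger_gap: 0.0398
grip_force: 0.0
```

play_rows(
  targets=[
    {"linear": [-1.98,-1.73,0],"roll": 0,"fingers": 4},
    {"linear": [-1.98,-1.73,0],"roll": 0,"fingers": 4},
    {"linear": [-1.98,-1.73,0],"roll": 0,"fingers": 4},
    {"linear": [-1.98,-1.73,0],"roll": 0,"fingers": 4},
    {"linear": [-1.98,-1.73,0],"roll": 0,"fingers": 4},
    {"linear": [0,0,2],"roll": 0,"fingers": 4},
    {"linear": [0,0,2],"roll": 0,"fingers": 4},
    {"linear": [0,0,2],"roll": 0,"fingers": 4},
    {"linear": [0,0,2],"roll": 0,"fingers": 4},
    {"linear": [0,0,0],"roll": 0,"fingers": 4},
  ],
)

```text
time_s: 2.6
ee_pos: [0.5172, 0.0684, 0.1474]
ee_rot: [-179.9, -0.5, 170.8]
force: [-0.2, -0.6, -0.3]
finger_gap: 0.0398
grip_force: 0.0
```

Run:
```python
from h import *
print(r.get_state()["ee_pos"])
c=r.capture("wrist"); cv2.imwrite("pics/w1.png",c["frame"]); w=world(c)
print(np.linalg.inv(c["extrinsics"]).round(3))
m=(w[...,2]>.06)&(w[...,2]<.08)&(w[...,0]>.5)&(w[...,0]<.6)&(abs(w[...,1]-.06)<.06)
print(m.sum())
if m.sum()>10: print(w[m].mean(0),cv2.minAreaRect(w[m][:,:2].astype(np.float32)*1000))
```

```text
[0.51720285 0.0683743  0.14739927]
[[ 0.159 -0.956 -0.248  0.454]
 [ 0.987  0.154  0.042  0.08 ]
 [-0.002 -0.251  0.968  0.291]
 [ 0.     0.     0.     1.   ]]
1393
[0.5440062  0.06536106 0.06861724] ((545.2396850585938, 65.7095947265625), (88.8453369140625, 10.491979598999023), 81.8887939453125)
```

View pics/w1.png

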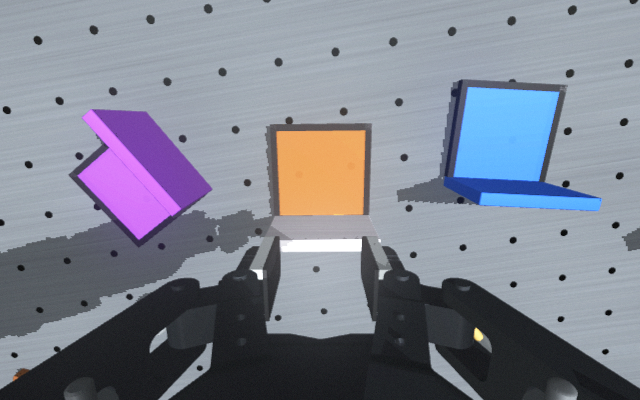

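The wrist view shows the fingers centred behind the foot (foot top at (323,240), pane at (320,172)), with about 12 mm clearance before contact. Descending.

play_rows(
  targets=[
    {"linear": [0,0,1.95],"roll": 0,"fingers": 4},
    {"linear": [0,0,1.95],"roll": 0,"fingers": 4},
    {"linear": [0,0,1.95],"roll": 0,"fingers": 4},
    {"linear": [0,0,1.95],"roll": 0,"fingers": 4},
    {"linear": [0,0,1.95],"roll": 0,"fingers": 4},
    {"linear": [0,0,0],"roll": 0,"fingers": 4},
    {"linear": [0,0,0],"roll": 0,"fingers": 4},
    {"linear": [-0.4,0,0],"roll": 0,"fingers": 4},
    {"linear": [-0.4,0,0],"roll": 0,"fingers": 4},
    {"linear": [0,0,0],"roll": 0,"fingers": 4},
  ],
)

```text
time_s: 3.48
ee_pos: [0.5313, 0.0667, 0.0555]
ee_rot: [179.9, 0.2, 170.7]
force: [-0.5, 0.5, 1.0]
finger_gap: 0.0404
grip_force: 0.5
```

play_rows(
  targets=[
    {"linear": [0.4,0,0],"roll": 0,"fingers": 4},
    {"linear": [0,0,0.8],"roll": 0,"fingers": 4},
    {"linear": [-0.4,0,0],"roll": 0,"fingers": 4},
    {"linear": [-0.4,0,0],"roll": 0,"fingers": 4},
    {"linear": [-0.4,0,0],"roll": 0,"fingers": 4},
    {"linear": [-0.4,0,0],"roll": 0,"fingers": 4},
    {"linear": [-0.4,0,0],"roll": 0,"fingers": 4},
    {"linear": [0,0,0],"roll": 0,"fingers": 4},
  ],
)

```text
time_s: 4.15
ee_pos: [0.5463, 0.0637, 0.046]
ee_rot: [180.0, 0.1, 170.7]
force: [0.0, 0.8, 0.4]
finger_gap: 0.04
grip_force: 0.0
```

Run:
```python
from h import *
c=r.capture("wrist"); s=r.capture("scene")
cv2.imwrite("pics/w2.png",np.hstack([cv2.resize(c["frame"],(400,250)),cv2.resize(s["frame"][130:255,230:430],(400,250))]))
```

```text
(no output)
```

View pics/w2.png

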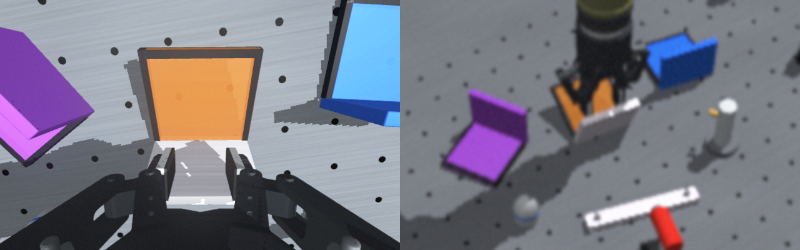

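The screen is rolling about its heel as intended: the pane edge is lifting and the foot is leaning towards the bar. I'll keep pushing.

play_rows(
  targets=[
    {"linear": [-0.5,0,0],"roll": 0,"fingers": 4},
    {"linear": [-0.5,0,0],"roll": 0,"fingers": 4},
    {"linear": [-0.5,0,0],"roll": 0,"fingers": 4},
    {"linear": [-0.5,0,0],"roll": 0,"fingers": 4},
    {"linear": [-0.5,0,0],"roll": 0,"fingers": 4},
    {"linear": [-0.5,0,0],"roll": 0,"fingers": 4},
    {"linear": [-0.4,0,0],"roll": 0,"fingers": 4},
    {"linear": [0,0,0],"roll": 0,"fingers": 4},
    {"linear": [0,0,0],"roll": 0,"fingers": 4},
  ],
)

```text
time_s: 5.0
ee_pos: [0.5781, 0.0583, 0.0456]
ee_rot: [-180.0, -0.0, 170.7]
force: [0.6, 0.6, 0.2]
finger_gap: 0.0402
grip_force: 0.0
```

Run:
```python
from h import *
c=r.capture("wrist"); s=r.capture("scene")
cv2.imwrite("pics/w3.png",np.hstack([cv2.resize(c["frame"],(400,250)),cv2.resize(s["frame"][130:255,230:430],(400,250))]))
```

```text
(no output)
```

View pics/w3.png

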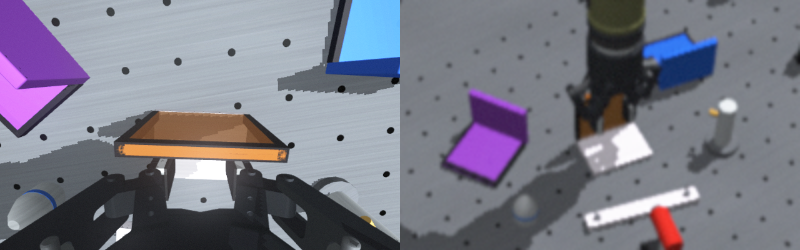

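The screen now stands on its foot, with the pane up behind the fingers. Lifting clear and measuring.

play_rows(
  targets=[
    {"linear": [-0.3,0,0],"roll": 0,"fingers": 4},
    {"linear": [0,0,-1],"roll": 0,"fingers": 4},
    {"linear": [0,0,-2],"roll": 0,"fingers": 4},
    {"linear": [0,0,-3],"roll": 0,"fingers": 4},
    {"linear": [0,0,-3],"roll": 0,"fingers": 4},
    {"linear": [0,0,-3],"roll": 0,"fingers": 4},
    {"linear": [3,0,-2],"roll": 0,"fingers": 4},
    {"linear": [3.5,0,0],"roll": 0,"fingers": 4},
    {"linear": [3.5,0,0],"roll": 0,"fingers": 4},
    {"linear": [0,0,0],"roll": 0,"fingers": 4},
  ],
)

```text
time_s: 5.93
ee_pos: [0.4738, 0.0739, 0.1858]
ee_rot: [-179.9, -0.5, 170.8]
force: [-1.1, -0.8, 0.4]
finger_gap: 0.0399
grip_force: 0.0
```

```bash
cat > m.py <<'E'
from h import *
def meas(tag):
    for n in("wrist","top"):
        c=r.capture(n); cv2.imwrite(f"pics/{tag}_{n}.png",c["frame"]); w=world(c); hsv=cv2.cvtColor(c["frame"],cv2.COLOR_BGR2HSV)
        reg=(w[...,0]>.5)&(w[...,0]<.76)&(w[...,1]>-.07)&(w[...,1]<.13)
        for nm,m in(("panetop",reg&(abs(w[...,2]-.094)<.006)&(w[...,0]<.67)),("foot",reg&(abs(w[...,2]-.010)<.0025)&(hsv[...,1]<60)&(hsv[...,2]>110)),("bar",reg&(abs(w[...,2]-.012)<.003)&(hsv[...,2]>110)&(w[...,0]>.64))):
            if m.sum()<20: print(n,nm,m.sum()); continue
            R=cv2.minAreaRect(w[m][:,:2].astype(np.float32)*1000)
            print(n,nm,m.sum(),w[m].mean(0).round(4),np.round(R[0],1),np.round(R[1],1),round(R[2],1))
    print(r.get_state()["ee_pos"],r.get_state()["ee_rot"])
E
python3 -c "from m import *; meas('a')"
```

```text
wrist panetop 1162 [0.5508 0.0625 0.0942] [552.1  62.5] [76.9  9.8] 78.7
wrist foot 573 [0.5972 0.0543 0.0101] [582.8  57.4] [89.1 71.6] 78.7
wrist bar 0
top panetop 65 [0.5478 0.0422 0.0945] [547.9  43.8] [54.1  8.4] 78.3
top foot 687 [0.6271 0.0403 0.0102] [631.4  40.7] [158.8 148. ] 73.1
top bar 333 [0.692  0.0214 0.0117] [692.4  22.4] [159.4  20.2] 72.6
[0.48107596 0.07413567 0.18674226] [1.79992712e+02 3.61995472e-02 1.70738212e+02]
```

View pics/a_wrist.png

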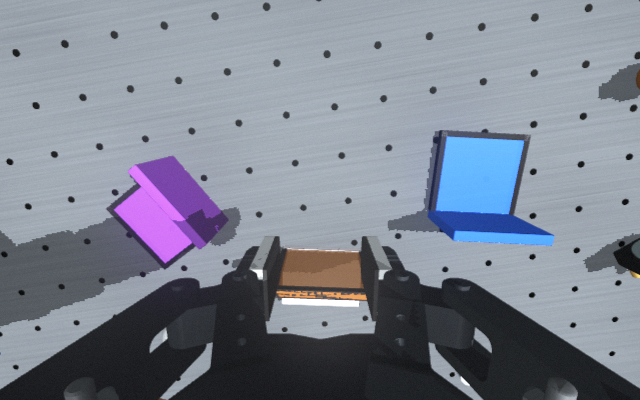

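The screen stands upright: heel ≈ (0.5485, 0.064), yaw -11.3°, about 70 mm of gap to the bar. I'll turn the tool to the bar's yaw and come down behind the heel, keeping the gripper body above the 95 mm pane.

play_rows(
  targets=[
    {"linear": [0,0,0],"roll": 4.1,"fingers": 4},
    {"linear": [0,0,0],"roll": 4.1,"fingers": 4},
    {"linear": [-2.1,0.7,0],"roll": 0,"fingers": 4},
    {"linear": [-2.1,0.7,0],"roll": 0,"fingers": 4},
    {"linear": [0,0,3],"roll": 0,"fingers": 4},
    {"linear": [0,0,3],"roll": 0,"fingers": 4},
    {"linear": [0,0,3],"roll": 0,"fingers": 4},
    {"linear": [0,0,3],"roll": 0,"fingers": 4},
    {"linear": [0,0,3],"roll": 0,"fingers": 4},
    {"linear": [0,0,0],"roll": 0,"fingers": 4},
  ],
)

```text
time_s: 6.87
ee_pos: [0.5239, 0.074, 0.0309]
ee_rot: [-179.8, -0.4, 162.5]
force: [-1.4, -0.3, 0.3]
finger_gap: 0.04
grip_force: 0.0
```

play_rows(
  targets=[
    {"linear": [0,0,0.3],"roll": 0,"fingers": 4},
    {"linear": [0,0,0],"roll": 0,"fingers": 4},
    {"linear": [0,0,0],"roll": 0,"fingers": 4},
  ],
)

```text
time_s: 7.12
ee_pos: [0.529, 0.0749, 0.0347]
ee_rot: [179.9, 0.2, 162.5]
force: [-0.0, 0.1, 0.5]
finger_gap: 0.0402
grip_force: 0.0
```

play_rows(
  targets=[
    {"linear": [-0.4,0,0],"roll": 0,"fingers": 4},
    {"linear": [-0.4,0,0],"roll": 0,"fingers": 4},
    {"linear": [-0.4,0,0],"roll": 0,"fingers": 4},
    {"linear": [-0.4,0,0],"roll": 0,"fingers": 4},
    {"linear": [-0.4,0,0],"roll": 0,"fingers": 4},
    {"linear": [-0.4,0,0],"roll": 0,"fingers": 4},
    {"linear": [-0.4,0,0],"roll": 0,"fingers": 4},
    {"linear": [-0.4,0,0],"roll": 0,"fingers": 4},
    {"linear": [0,0,0],"roll": 0,"fingers": 4},
    {"linear": [0,0,0],"roll": 0,"fingers": 4},
  ],
)

```text
time_s: 7.95
ee_pos: [0.5581, 0.0648, 0.033]
ee_rot: [-180.0, 0.1, 162.5]
force: [-1.8, 1.1, 2.5]
finger_gap: 0.04
grip_force: 0.0
```

```bash
python3 -c "from m import *; meas('b')"
```

```text
wrist panetop 10162 [0.5569 0.0655 0.0928] [558.8  65.4] [114.5  37.2] 73.7
wrist foot 251 [0.5709 0.0621 0.0094] [570.8  61.4] [46.6  2. ] 72.4
wrist bar 0
top panetop 18
top foot 385 [0.656  0.0179 0.0104] [643.3  38. ] [159.5 123.7] 72.4
top bar 306 [0.6916 0.0193 0.0118] [692.5  22.4] [159.5  20.5] 72.3
[0.55789951 0.06489288 0.03292683] [1.79996631e+02 7.18177153e-02 1.62475937e+02]
```

View pics/b_wrist.png

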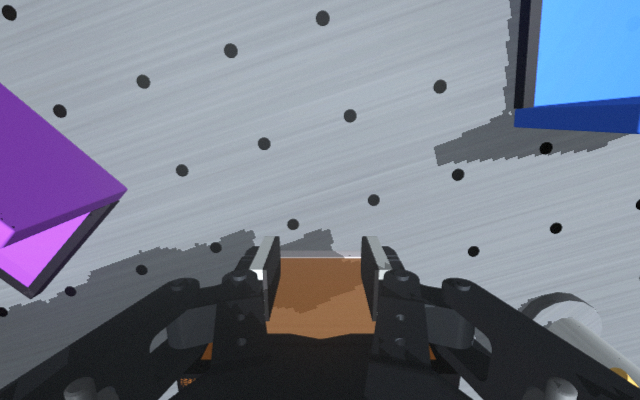

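The wrist view shows the fingers against the pane's back, and the heel line (row 257) is now square to the tool. The bar is about 48 mm away. Continuing.

play_rows(
  targets=[
    {"linear": [-0.45,0,0],"roll": 0,"fingers": 4},
    {"linear": [-0.45,0,0],"roll": 0,"fingers": 4},
    {"linear": [-0.45,0,0],"roll": 0,"fingers": 4},
    {"linear": [-0.45,0,0],"roll": 0,"fingers": 4},
    {"linear": [-0.45,0,0],"roll": 0,"fingers": 4},
    {"linear": [-0.45,0,0],"roll": 0,"fingers": 4},
    {"linear": [-0.45,0,0],"roll": 0,"fingers": 4},
    {"linear": [-0.45,0,0],"roll": 0,"fingers": 4},
    {"linear": [-0.4,0,0],"roll": 0,"fingers": 4},
    {"linear": [0,0,0],"roll": 0,"fingers": 4},
  ],
)

```text
time_s: 8.88
ee_pos: [0.5969, 0.0526, 0.0329]
ee_rot: [180.0, 0.1, 162.5]
force: [-0.7, 0.4, 0.6]
finger_gap: 0.0397
grip_force: 0.0
```

```bash
python3 -c "from m import *; meas('c')"
```

```text
wrist panetop 10110 [0.5957 0.0534 0.0928] [597.5  52.8] [114.9  37.5] 73.3
wrist foot 228 [0.6102 0.0511 0.0093] [609.6  49.3] [46.6  1.8] 73.2
wrist bar 0
top panetop 10
top foot 202 [ 0.6627 -0.0108  0.0103] [656.4 -23.4] [87.1 67. ] 3.9
top bar 181 [ 0.6731 -0.0153  0.0115] [664.2 -15. ] [71.9 51.9] 74.2
[0.59656411 0.05281355 0.03287331] [1.79988035e+02 1.07338436e-01 1.62473898e+02]
```

play_rows(
  targets=[
    {"linear": [-0.2,0,0],"roll": 0,"fingers": 4},
    {"linear": [-0.2,0,0],"roll": 0,"fingers": 4},
    {"linear": [-0.2,0,0],"roll": 0,"fingers": 4},
    {"linear": [0,0,0],"roll": 0,"fingers": 4},
  ],
)

```text
time_s: 9.32
ee_pos: [0.6013, 0.0512, 0.0328]
ee_rot: [180.0, 0.0, 162.5]
force: [-2.3, 0.7, 1.7]
finger_gap: 0.0401
grip_force: 0.0
```

play_rows(
  targets=[
    {"linear": [-0.1,0,0],"roll": 0,"fingers": 4},
    {"linear": [0,0,0],"roll": 0,"fingers": 4},
  ],
)

```text
time_s: 9.48
ee_pos: [0.602, 0.0509, 0.0328]
ee_rot: [-180.0, -0.0, 162.5]
force: [-2.3, 1.1, 2.0]
finger_gap: 0.0397
grip_force: 0.0
```

play_rows(
  targets=[
    {"linear": [-0.1,0,0],"roll": 0,"fingers": 4},
    {"linear": [0,0,0],"roll": 0,"fingers": 4},
  ],
)

```text
time_s: 9.65
ee_pos: [0.6031, 0.0506, 0.0328]
ee_rot: [-180.0, 0.0, 162.5]
force: [-2.3, 0.2, 2.5]
finger_gap: 0.0401
grip_force: 0.0
```

play_rows(
  targets=[
    {"linear": [-0.1,0,0],"roll": 0,"fingers": 4},
    {"linear": [0,0,0],"roll": 0,"fingers": 4},
  ],
)

```text
time_s: 9.82
ee_pos: [0.6042, 0.0503, 0.0329]
ee_rot: [180.0, 0.0, 162.5]
force: [-2.8, 1.4, 2.3]
finger_gap: 0.0397
grip_force: 0.0
```

play_rows(
  targets=[
    {"linear": [-0.1,0,0],"roll": 0,"fingers": 4},
    {"linear": [0,0,0],"roll": 0,"fingers": 4},
  ],
)

```text
time_s: 9.98
ee_pos: [0.6046, 0.0503, 0.033]
ee_rot: [180.0, -0.0, 162.5]
force: [-4.1, 3.1, 3.7]
finger_gap: 0.0402
grip_force: 0.0
```

play_rows(
  targets=[
    {"linear": [-0.05,0,0],"roll": 0,"fingers": 4},
    {"linear": [0,0,0],"roll": 0,"fingers": 4},
  ],
)

```text
time_s: 10.15
ee_pos: [0.6047, 0.0503, 0.033]
ee_rot: [180.0, -0.1, 162.5]
force: [-5.5, 2.6, 4.8]
finger_gap: 0.0401
grip_force: 0.0
```

The force is rising and the TCP has stalled, so the foot is at the bar. Backing off to inspect.

play_rows(
  targets=[
    {"linear": [0.3,0,0],"roll": 0,"fingers": 4},
    {"linear": [1,0,0],"roll": 0,"fingers": 4},
    {"linear": [2,0,0],"roll": 0,"fingers": 4},
    {"linear": [3,0,0],"roll": 0,"fingers": 4},
    {"linear": [3.5,0,-2],"roll": 0,"fingers": 4},
    {"linear": [3.5,0,-3],"roll": 0,"fingers": 4},
    {"linear": [3.5,0,-3],"roll": 0,"fingers": 4},
    {"linear": [3,0,-3],"roll": 0,"fingers": 4},
    {"linear": [0,0,-3],"roll": 0,"fingers": 4},
    {"linear": [0,0,0],"roll": 0,"fingers": 4},
  ],
)

```text
time_s: 10.98
ee_pos: [0.4264, 0.1084, 0.1719]
ee_rot: [179.7, 0.6, 162.6]
force: [2.5, 0.0, 0.5]
finger_gap: 0.04
grip_force: 0.0
```

Run:
```python
from m import *
meas('d')
# gap profile in bar frame
n=np.array([.954,-.3003]);t=np.array([.3003,.954]);f=np.array([.6832,.0254])
c=r.capture("scene"); cv2.imwrite("pics/d_scene.png",c["frame"])
a=cv2.imread('pics/d_top.png')[120:220,250:390];b=c["frame"][170:280,280:430]
cv2.imwrite('pics/d_crop.png',np.hstack([cv2.resize(a,(400,286),interpolation=2),cv2.resize(b,(390,286),interpolation=2)]))
for nm in("top","wrist"):
    c=r.capture(nm); w=world(c); q=(w[...,:2]-f)@np.stack([n,t],1)
    pt=(w[...,2]>.088)&(w[...,2]<.1)&(q[...,0]>-.1)&(q[...,0]<-.03)&(abs(q[...,1])<.07)
    for lo in range(-60,60,15):
        m=pt&(q[...,1]*1e3>=lo)&(q[...,1]*1e3<lo+15)
        if m.sum()>2: print(nm,lo,m.sum(),"pane n",(q[m][:,0]*1e3).mean().round(1),np.percentile(q[m][:,0]*1e3,[5,95]).round(1))
    E=c["extrinsics"]
```

```text
wrist panetop 0
wrist foot 0
wrist bar 0
top panetop 119 [0.6193 0.043  0.0943] [619.4  42.6] [90.1  8.8] 73.0
top foot 701 [0.6708 0.0271 0.0102] [668.2  30.3] [159.9  71.6] 72.6
top bar 631 [0.6777 0.028  0.0113] [668.3  30.2] [159.8  71.3] 72.6
[0.42576741 0.10774546 0.16824987] [179.84251723   0.338002   162.50653346]
top -60 4 pane n -65.6 [-68.4 -63.3]
top -45 20 pane n -66.1 [-69.9 -62. ]
top -30 19 pane n -66.5 [-70.  -63.2]
top -15 19 pane n -66.0 [-69.6 -62.2]
top 0 19 pane n -66.1 [-69.9 -62.3]
top 15 20 pane n -66.3 [-70.  -62.1]
top 30 16 pane n -66.1 [-69.5 -62.4]
```

View pics/d_crop.png

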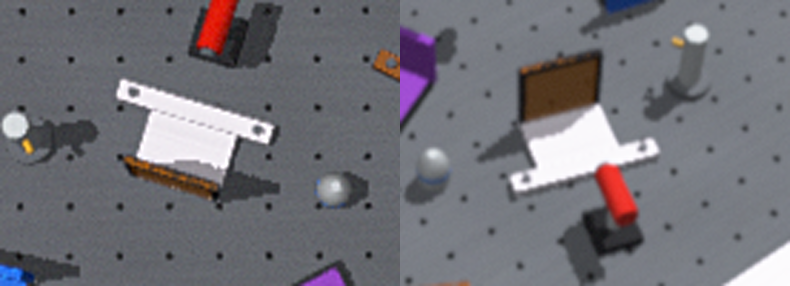

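The crops show the foot's front edge meeting the bar along its whole width. The pane lies 66.1 mm from the face all along, against 66 mm expected when flush. The arm is clear, so I'm handing in.

```bash
python3 -c "from bench import r; print(r.finish_job())"
```

```text
the job is handed in; nothing more can be done
None
```

The amber screen was tipped up onto its foot and pushed flush against the aluminium bar to within camera accuracy (about 2 mm); nothing else was touched, the arm finished clear, and the job is handed in at about 11 s.

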